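# Take down the stack of honey samples

## Task

Four closed honey jars are stacked in a tower. Take the tower down and stand each jar upright in the middle of its own station: the small round jar on the cork coaster, the square jar on the white tile, the hexagonal jar on the warming plate and the wide round jar on the pan of the scale. Do not drop or topple a jar, and leave the open glass jar and the loose lid where they are.

Things in the scene. Friction and masses are not known exactly. Their poses are not given: they have to be found in the camera images.
- jar_small: Small round honey jar, amber glass 34 mm in diameter, with a brass-coloured round lid 33 mm in diameter; 42 mm tall in all (glass to 33 mm), about 60 g. Top of the stack at the start. Origin: centre of its underside; z up.
- jar_square: Square honey jar, amber glass 44 x 44 mm up to 36 mm height, then a brass-coloured round lid 41 mm in diameter; 46 mm tall in all, about 110 g. Second from the top at the start. Origin: centre of its underside; z up, x and y square to its flat sides.
- jar_hex: Hexagonal honey jar, amber glass 54 mm across flats (62 mm across corners) up to 37 mm height, then a brass-coloured round lid 49 mm in diameter; 48 mm tall in all, about 150 g. Third from the top at the start. Origin: centre of its underside; z up; one pair of flat sides faces along its x axis, the others at 60 and 120 degrees from it.
- jar_round: Wide round honey jar, amber glass 66 mm in diameter up to 40 mm height with a paper band, then a brass-coloured round lid 60 mm in diameter; 52 mm tall in all, about 220 g. Bottom of the stack, standing on the table, at the start. Origin: centre of its underside; z up.
- coaster: Cork coaster, a flat disc 90 mm in diameter and 6 mm thick, fixed on the table. Place of the small round jar. Origin: centre of its underside (on the table); its top is 6 mm above.
- tile: White glazed ceramic tile, 100 x 100 mm, 10 mm thick, fixed on the table. Place of the square jar. Origin: centre of its underside (on the table); its top is 10 mm above; x and y along its edges.
- warmer: Warming plate: round grey housing 124 mm in diameter with a dark steel plate 104 mm in diameter on top and a black knob at its -x side, fixed on the table. Place of the hexagonal jar. Origin: on the table under the centre of the plate; the plate's top is 50 mm above.
- scale: Bench scale: white housing 150 x 120 x 32 mm with a display strip at its -x side and a round steel pan 104 mm in diameter, fixed on the table (the pan does not give). Place of the wide round jar. Origin: on the table under the centre of the pan; the pan's top is 40 mm above; the housing reaches 88 mm to -x, 62 mm to +x and 60 mm to either side in y.
- open_jar: Open clear glass jar with a rest of honey, 86 mm in diameter, 105 mm tall, loose; not to be disturbed. Origin: centre of its underside.
- loose_lid: Large loose jar lid lying inside up, brass-coloured with a white inside, 66 mm in diameter, 10 mm high; not to be disturbed. Origin: centre of its underside.

How it is judged:
At the end, for the whole second after the job is handed in: Each jar stands upright (within 0.1 rad) and at rest on its own station, its centre within 15 mm of the station's centre and its underside within 6 mm of the station's top: small round jar on the coaster, square jar on the tile, hexagonal jar on the warming plate, wide round jar on the scale's pan (horizontal distance between jar_small and coaster below 0.015 m and z of jar_small in the frame of coaster between 0 and 0.012 m and angle between each of jar_small, jar_square, jar_hex, jar_round's own z axis and vertical below 0.1 rad and linear speed of each of jar_small, jar_square, jar_hex, jar_round below 0.02 m/s and horizontal distance between jar_square and tile below 0.015 m and z of jar_square in the frame of tile between 0.004 and 0.016 m and horizontal distance between jar_hex and warmer below 0.015 m and z of jar_hex in the frame of warmer between 0.044 and 0.056 m and horizontal distance between jar_round and scale below 0.015 m and z of jar_round in the frame of scale between 0.034 and 0.046 m); the robot touches nothing.
It fails at once if a jar is dropped, thrown or toppled (faster than 0.7 m/s while the fingers are not on it) ((linear speed of jar_small above 0.7 m/s and contact force between jar_small and the fingers below 0.1 N) or (linear speed of jar_square above 0.7 m/s and contact force between jar_square and the fingers below 0.1 N) or (linear speed of jar_hex above 0.7 m/s and contact force between jar_hex and the fingers below 0.1 N) or (linear speed of jar_round above 0.7 m/s and contact force between jar_round and the fingers below 0.1 N)).
It fails at once if open_jar is disturbed (moved more than 30 mm) (distance of open_jar from where it was at the start of the episode above 0.03 m).
It fails at once if loose_lid is disturbed (moved more than 30 mm) (distance of loose_lid from where it was at the start of the episode above 0.03 m).
It also fails if it takes over 131 s, if anything falls off the work surface, if the arm or the gripper's body presses on something with over 40 N, if the wrist force passes 120 N, or if a joint passes its speed limit or range.

## Robot

A 6-joint arm with a two-finger parallel gripper is mounted at the origin on the work surface. World frame = base frame: x ahead of the robot, y to its left, z up, the work surface at z = 0. Lengths are in m, angles in rad, forces in N, time in s.
With the tool pointing down it reaches from about 0.275 to 0.725 m from the base axis. Payload 15.9 kg.
Tool frame: the origin (TCP) lies at the centre of the arm's flange, where the gripper is bolted on; the fingertips stand 173 mm ahead of it and the grasp point (between the pads) lies 155 mm ahead of it; z points along the fingers, y is the line along which they close (so a half turn about z gives the same grasp; the last joint's range is limited). The gripper opens to 85 mm and grips with 20 to 120 N. Pads are 22 mm wide; open, the fingers measure 114 mm over their backs; the gripper's body (76 mm by 85 mm) begins 54 mm behind the grasp point. The pads swing forward as they close: fully open they stand 13 mm farther back than shut.
Start: joints at [-1.175, 0.213, -0.034, 1.323, 0, 1.571], TCP at [0.193, -0.461, 0.405] pointing down, gripper open.
Joint ranges: [-2.98, 2.98], [-0.74, 1.72], [-1.14, 1.35], [-2.1, 2.04], [-1.57, 1.44], [-3.14, 3.14]. Speed limits (rad/s): [1.89, 1.89, 2.39, 2.57, 3.14, 3.14].

## Interface

Orientations are given as a unit quaternion [x, y, z, w].
In Python, from cell import bot gives the robot as it stands. The module is installed in compiled form; this text tells all that it offers.
- The arm moves only by the tool drive_tool, never from a script. Its argument "deltas" is one flat list of numbers, 7 for each row, row after row: the opening, from -1 (shut) to 1 (fully open), then the shift along the tool's x, y, z in a scale on which 1.0 is 800 mm, then the turn, a rotation vector about the tool's x, y, z in fractions of the full range, 1 being 360 degrees. In form: [jaw, dx, dy, dz, wx, wy, wz, jaw, dx, dy, dz, wx, wy, wz, ...]. A call has 1 to 8 rows; each row is the pose to reach, as a shift and turn from the pose commanded when the call began, along the tool's axes at that moment; what a row does not reach only later rows make up. A row lasts 1/12 s, in which the tool goes at most 41.7 mm and 7.16 degrees, less where a joint would pass 70% of its speed; a pose out of reach is approached as far as the arm can. Shift and turn numbers lie between -1 and 1, and a call with a number outside is refused. A call with a gripper value outside its range is refused whole. The fingers move at their own pace and stop on an object; "newtons" is the grip in N (left out, the last holds). Time passes only in rows, so rows that repeat a pose let the fingers close. It gives the time, the measured TCP pose, the force, the opening and the grip force at its end, in the units of the state.
- bot.get_state(): the state, without advancing time (a new reading comes with each control period).
- bot.snapshot(name): name is "side" or "top"; returns the picture (420x560x3 uint8, red, green, blue); there is no depth.
- bot.calibration(name): a dict with "fx", "fy", "cx", "cy" (pixels), "eye" and "rotation" of the camera in the world. Camera axes: x right, y up, looking along -z (the intrinsics and any distortion apply to the point x, -y, -z); pixel columns grow to the right and rows downward; lengths in m; the calibration is good to about 2 mm. A picture is of the moment at which its call begins. calibration takes no time and is no camera call.
- bot.close_job(): hands the job in; it is judged then, once.
The state is a dict: "clock": time; "qpos": joint angles; "qd": joint speeds; "joint_torque": joint torques, N m; "tcp_pos": TCP position; "tool_rot": TCP orientation; "force": force on the tool from outside, world axes, zero at the start; "ft_torque": the same for the moment, N m; "gripper_width": finger opening in m; "grasp_force": force on a finger pad.
Only numpy, scipy, OpenCV 4.12 (cv2) and the standard library are available. Lean on these libraries where they do the work, as an engineer would, in place of code of your own. Each camera call takes 0.05 s, during which the arm holds its last target. There are 200 camera calls.

## Working session

There is one attempt and no reset: what is moved stays moved. The work goes in short steps, Python scripts to look and compute and a tool call to move; the robot and the scene stay as the last step left them, time stands still between calls to the robot, and variables do not carry over. Pictures are saved under pics/ and viewed, at most 14 in all, crops included, and the job is handed in when it is done.

Besides the shell and the picture viewer there is one more tool, called as a command line: name --argument value ..., lists and objects as JSON in quotes. drive_tool: Moves the arm, as the interface text tells. Its arguments: {"type":"object","properties":{"deltas":{"type":"array","items":{"type":"number"}},"newtons":{"type":"number"}},"required":["deltas"]}

```bash
mkdir -p pics; python3 - <<'E'
from cell import bot
import cv2
for n in ("side","top"):
    cv2.imwrite(f"pics/{n}0.png",bot.snapshot(n)[:,:,::-1]); print(bot.calibration(n))
print(bot.get_state())
E
```

```text
{'fx': 515.7423531872672, 'fy': 515.7423531872672, 'cx': 275.7497681323667, 'cy': 193.91428342006614, 'eye': array([0.45831282, 0.87931564, 1.03481199]), 'rotation': array([-0.02748334,  0.37393182,  0.92598956, -0.04430566])}
{'fx': 459.7250082387894, 'fy': 459.7250082387894, 'cx': 270.92844852828847, 'cy': 201.5382159246739, 'eye': array([0.4508882 , 0.00958563, 1.29396003]), 'rotation': array([-0.02243966,  0.02949   ,  0.70789925, -0.70534066])}
{'clock': 0.1, 'qpos': array([-1.17496560e+00,  2.13339022e-01, -3.49570638e-02,  1.32350709e+00,
       -1.22668370e-05,  1.57079334e+00]), 'qd': array([ 0.00118001, -0.00245632,  0.0011817 , -0.00080546, -0.00023126,
        0.00107451]), 'joint_torque': array([-7.54044086e-04, -6.87251544e+01,  4.87807846e+01,  1.21805572e-02,
       -9.12205155e-05, -3.27337069e-06]), 'tcp_pos': array([ 0.19273945, -0.46122806,  0.40426513]), 'tool_rot': array([ 9.80478184e-01,  1.96627257e-01, -1.04999208e-04, -4.92391139e-04]), 'force': array([ 0.14763373, -0.47308822, -1.18234559]), 'ft_torque': array([-0.00173654,  0.04045633, -0.0017026 ]), 'grasp_force': 0.0, 'gripper_width': 0.0856074741177083}
```

View pics/side0.png

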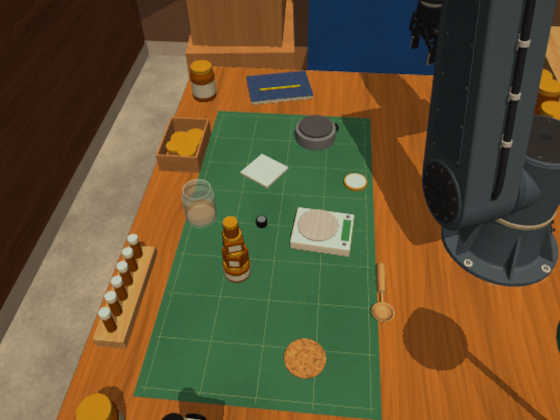

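View pics/top0.png

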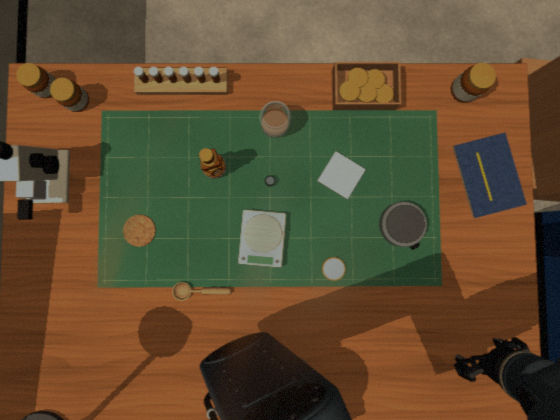

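```bash
cat > h.py <<'E'
import numpy as np, cv2
from scipy.spatial.transform import Rotation as R
from cell import bot
def ray(n,u,v):
    c=bot.calibration(n); d=np.array([(u-c['cx'])/c['fx'],-(v-c['cy'])/c['fy'],-1])
    return c['eye'],R.from_quat(c['rotation']).apply(d)
def pt(n,u,v,z):
    e,d=ray(n,u,v); return e+d*(z-e[2])/d[2]
def px(n,p):
    c=bot.calibration(n); q=R.from_quat(c['rotation']).inv().apply(np.asarray(p,float)-c['eye'])
    return np.stack([c['cx']-c['fx']*q[...,0]/q[...,2], c['cy']+c['fy']*q[...,1]/q[...,2]],-1)
def crop(im,x,y,w,h,s): 
    o=cv2.resize(im[y:y+h,x:x+w],None,fx=s,fy=s,interpolation=cv2.INTER_CUBIC)
    for i in range(0,w,10): cv2.line(o,(i*s,0),(i*s,5 if i%50 else 14),(255,255,255),1)
    for i in range(0,h,10): cv2.line(o,(0,i*s),(5 if i%50 else 14,i*s),(255,255,255),1)
    return o
E
python3 - <<'E'
from h import *
s=cv2.imread("pics/side0.png");t=cv2.imread("pics/top0.png")
a=np.hstack([crop(s,210,210,50,75,8),crop(t,185,140,50,75,8)])
cv2.imwrite("pics/a.png",a)
# stations from top, 4x
b=np.hstack([crop(t,110,205,100,75,4),crop(t,225,195,100,75,4)])
c=np.hstack([crop(t,300,140,100,75,4),crop(t,360,185,100,75,4)])
cv2.imwrite("pics/b.png",np.vstack([b,c]))
E
```

```text
(no output)
```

View pics/a.png

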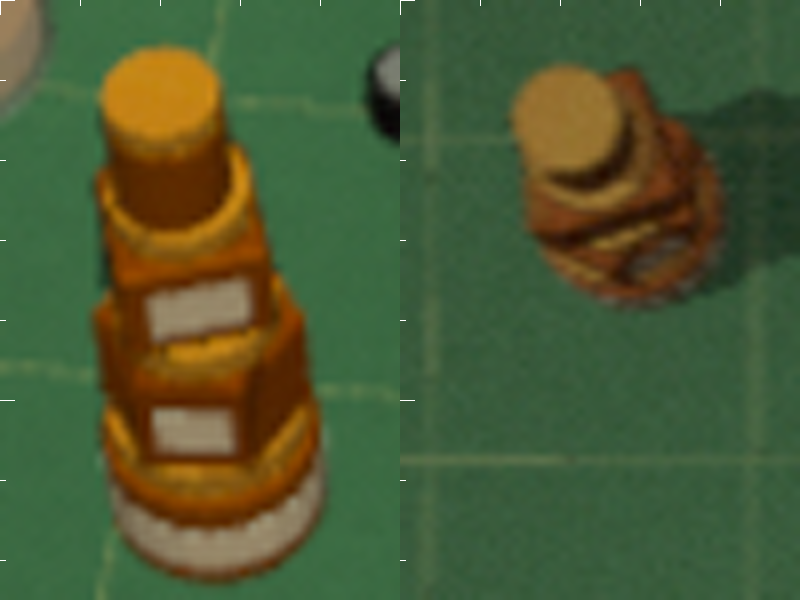

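View pics/b.png

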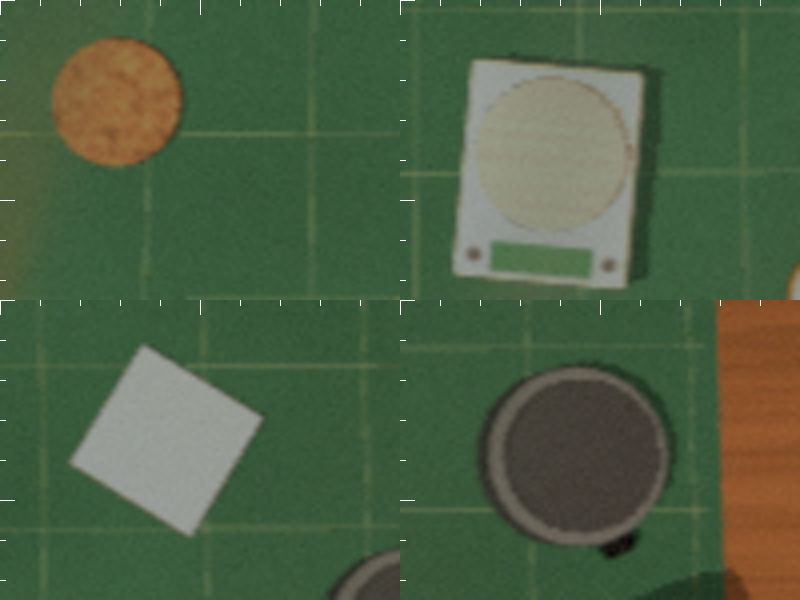

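```bash
python3 - <<'E'
from h import *
np.set_printoptions(precision=4,suppress=True)
st=dict(coaster=(138.8,230.1,.006),scale=(262.9,233.1,.04),tile=(341.5,174.7,.01),warmer=(405.9,223.9,.05))
for k,(u,v,z) in st.items(): print(k,pt('top',u,v,z))
q=[(143,45),(264,118),(193,236),(70,162)]
c=[pt('top',300+x/4-.4,140+y/4-.4,.01)[:2] for x,y in q]
print('tile sides',[np.linalg.norm(c[i]-c[i-1]) for i in range(4)],np.degrees(np.arctan2(*(c[1]-c[0])[::-1])))
A=lambda x,y:(210+x/8-.44,210+y/8-.44)   # side crop
B=lambda x,y:(185+(x-400)/8-.44,140+y/8-.44)
print('small',pt('side',*A(161,95),.188),pt('top',*B(566,118),.188))
for nm,p,z in (('sq',[(153,342),(250,320)],.11),('sqtop',[(145,298),(250,279)],.128),('hex',[(155,455),(235,455)],.062),('hextop',[(152,408),(235,412)],.08)):
    a,b=[pt('side',*A(*x),z)[:2] for x in p]; print(nm,a,b,np.degrees(np.arctan2(*(b-a)[::-1])))
# base round jar: side outline left 105 right 327 bottom 580 ; top outline right 722 bottom 306
def circ(n,x,y,z,r):
    t=np.linspace(0,6.28,200); return px(n,np.stack([x+r*np.cos(t),y+r*np.sin(t),0*t+z],-1))
from scipy.optimize import least_squares
def f(p):
    s=np.vstack([circ('side',*p,0,.033),circ('side',*p,.04,.033)]); t=np.vstack([circ('top',*p,0,.033),circ('top',*p,.04,.033)])
    return [s[:,1].max()-A(0,580)[1], s[:,0].max()-A(327,0)[0], s[:,0].min()-A(104,0)[0], t[:,0].max()-B(722,0)[0], t[:,1].max()-B(0,306)[1]]
r=least_squares(f,[.55,.13]); print('base',r.x,r.fun)
E
```

```text
coaster [0.467  0.3653 0.006 ]
scale [0.4571 0.0191 0.04  ]
tile [ 0.6205 -0.2025  0.01  ]
warmer [ 0.4804 -0.3688  0.05  ]
tile sides [np.float64(0.09831848872463694), np.float64(0.099519211117685), np.float64(0.09795875276890713), np.float64(0.10057493843440256)] -121.65441742704732
small [0.6487 0.1578 0.188 ] [0.6477 0.1572 0.188 ]
sq [0.6533 0.1826] [0.6272 0.1724] -158.7195727384627
sqtop [0.6543 0.1812] [0.6261 0.1719] -161.8148940151445
hex [0.6561 0.1869] [0.633  0.1849] -174.84994688163943
hextop [0.656  0.1835] [0.632  0.1828] -178.25416107048522
base [0.6461 0.1567] [ 1.0437  0.1973 -0.5088  1.1068  0.2811]
```

```bash
cat >> h.py <<'E'
def go(x,y,z,psi):
    "shift (mm) in tool axes and turn wz (deg), tool down with x axis at yaw psi"
    s=bot.get_state(); r=R.from_quat(s['tool_rot']); p=np.radians(psi)
    g=R.from_matrix([[np.cos(p),np.sin(p),0],[np.sin(p),-np.cos(p),0],[0,0,-1]])
    print(np.round(r.inv().apply(np.array([x,y,z])-s['tcp_pos'])*1e3,1),np.round((r.inv()*g).as_rotvec(degrees=True),2),'t',round(s['clock'],1),s['tcp_pos'].round(4),round(s['gripper_width'],4),round(s['grasp_force'],1))
E
python3 -c "
from h import *
go(.647,.157,.405,20)"
```

```text
[ 6.575e+02 -3.953e+02 -3.000e-01] [-0.06  0.    2.68] t 0.1 [ 0.1927 -0.4612  0.4043] 0.0856 0.0
```

The rows are not in the units I measure in: shifts go in shares of 800 mm and turns go in shares of 360 degrees. I convert before sending: 220 mm is 0.275, -132 mm is -0.165.

drive_tool --deltas '[1, 0.0338, -0.02, 0, 0, 0, 0, 1, 0.0675, -0.0413, 0, 0, 0, 0, 1, 0.1025, -0.0625, 0, 0, 0, 0, 1, 0.1375, -0.0825, 0, 0, 0, 0, 1, 0.1713, -0.1038, 0, 0, 0, 0, 1, 0.2063, -0.1238, 0, 0, 0, 0, 1, 0.24, -0.145, 0, 0, 0, 0, 1, 0.275, -0.165, 0, 0, 0, 0]' --newtons 30

```text
clock: 0.77
tcp_pos: [0.3453, -0.2532, 0.4046]
tool_rot: [0.981, 0.197, -0.0, -0.0]
force: [0.4, -1.4, 0.7]
gripper_width: 0.0852
grasp_force: 0.0
```

To row units: 220 mm is 0.275, 192 mm is 0.24.

drive_tool --deltas '[1, 0.0338, -0.02, 0, 0, 0, 0, 1, 0.0675, -0.0413, 0, 0, 0, 0, 1, 0.1025, -0.0625, 0, 0, 0, 0, 1, 0.1375, -0.0825, 0, 0, 0, 0, 1, 0.1713, -0.1038, 0, 0, 0, 0, 1, 0.2063, -0.1238, 0, 0, 0, 0, 1, 0.24, -0.145, 0, 0, 0, 0, 1, 0.275, -0.165, 0, 0, 0, 0]'

```text
clock: 1.43
tcp_pos: [0.4975, -0.0465, 0.4045]
tool_rot: [0.98, 0.197, -0.0, -0.0]
force: [0.6, -0.5, -0.6]
gripper_width: 0.0852
grasp_force: 0.0
```

To row units: 210 mm is 0.2625, 200 mm is 0.25, 2.7 degrees is 0.0075.

drive_tool --deltas '[1, 0.0375, -0.0225, 0, 0, 0, 0, 1, 0.075, -0.045, 0, 0, 0, 0, 1, 0.1125, -0.0675, 0, 0, 0, 0, 1, 0.15, -0.0913, 0, 0, 0, 0, 1, 0.1875, -0.1138, 0, 0, 0, 0, 1, 0.225, -0.1363, 0, 0, 0, 0.0036, 1, 0.25, -0.1513, 0, 0, 0, 0.0075, 1, 0.2625, -0.1588, 0, 0, 0, 0.0075]'

```text
clock: 2.1
tcp_pos: [0.6428, 0.1527, 0.4033]
tool_rot: [0.985, 0.174, -0.001, -0.0]
force: [-0.7, -0.2, -1.3]
gripper_width: 0.0855
grasp_force: 0.0
```

```bash
python3 -c "
from h import *
go(.647,.157,.405,20);go(.647,.157,.322,20)"
```

```text
[ 5.4 -2.6 -1.7] [-0.03  0.08 -0.01] t 2.1 [0.6428 0.1527 0.4033] 0.0855 0.0
[ 5.5 -2.6 81.3] [-0.03  0.08 -0.01] t 2.1 [0.6428 0.1527 0.4033] 0.0855 0.0
```

To row units: 81 mm is 0.1013, 77 mm is 0.0963.

drive_tool --deltas '[1, 0.0063, -0.0025, 0.0125, 0, 0, 0, 1, 0.0063, -0.0025, 0.0275, 0, 0, 0, 1, 0.0063, -0.0025, 0.0438, 0, 0, 0, 1, 0.0063, -0.0025, 0.06, 0, 0, 0, 1, 0.0063, -0.0025, 0.075, 0, 0, 0, 1, 0.0063, -0.0025, 0.0875, 0, 0, 0, 1, 0.0063, -0.0025, 0.0963, 0, 0, 0, 1, 0.0063, -0.0025, 0.1013, 0, 0, 0]'

```text
clock: 2.77
tcp_pos: [0.6455, 0.1532, 0.3225]
tool_rot: [0.985, 0.173, -0.001, 0.0]
force: [-1.0, -0.4, -0.5]
gripper_width: 0.0855
grasp_force: 0.0
```

drive_tool --deltas '[0.1, 0, 0, 0, 0, 0, 0, 0.1, 0, 0, 0, 0, 0, 0, 0.1, 0, 0, 0, 0, 0, 0, 0.1, 0, 0, 0, 0, 0, 0]'

```text
clock: 3.1
tcp_pos: [0.6459, 0.1537, 0.3243]
tool_rot: [0.985, 0.173, 0.0, -0.0]
force: [-0.0, 0.2, -0.0]
gripper_width: 0.0473
grasp_force: 0.0
```

```bash
python3 -c "
from h import *
go(.647,.157,.322,20)
s=bot.snapshot('side')[:,:,::-1];t=bot.snapshot('top')[:,:,::-1]
cv2.imwrite('pics/c.png',np.hstack([crop(s,190,195,80,100,5),crop(t,170,110,80,100,5)]))"
```

```text
[ 2.1 -2.8  2.3] [ 0.01 -0.05 -0.02] t 3.1 [0.6459 0.1537 0.3243] 0.0473 0.0
```

View pics/c.png

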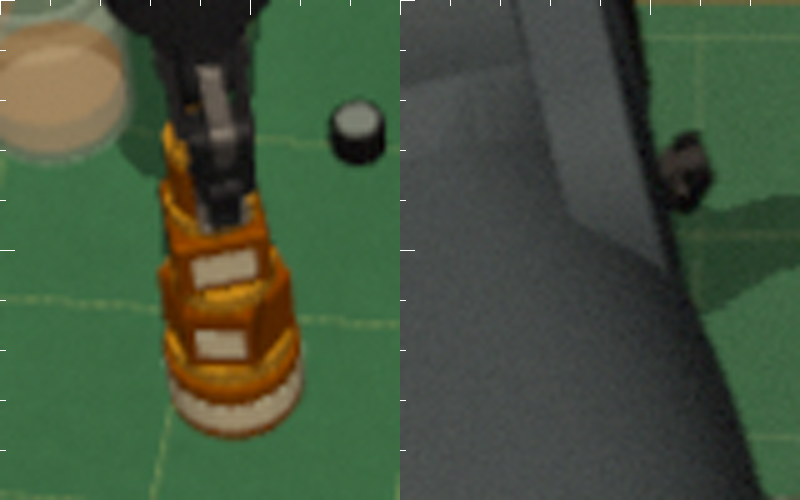

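To row units: -3 mm is -0.0038, 2 mm is 0.0025.

drive_tool --deltas '[0.1, 0.0013, -0.0038, 0.0025, 0, 0, 0, 0.1, 0.0013, -0.0038, 0.0025, 0, 0, 0, -0.5, 0.0013, -0.0038, 0.0025, 0, 0, 0, -0.5, 0.0013, -0.0038, 0.0025, 0, 0, 0, -0.5, 0.0013, -0.0038, 0.0025, 0, 0, 0, -0.5, 0.0013, -0.0038, 0.0025, 0, 0, 0, -0.5, 0.0013, -0.0038, 0.0025, 0, 0, 0]' --newtons 30

```text
clock: 3.78
tcp_pos: [0.6457, 0.1568, 0.3217]
tool_rot: [0.985, 0.173, 0.0, -0.0]
force: [0.0, -0.1, 0.2]
gripper_width: 0.0329
grasp_force: 29.8
```

```bash
python3 -c "
from h import *
go(.647,.157,.322,20)"
```

```text
[ 1.3  0.2 -0.3] [-0.   -0.   -0.02] t 3.8 [0.6457 0.1568 0.3217] 0.0329 29.8
```

To row units: -70 mm is -0.0875, -68 mm is -0.085.

drive_tool --deltas '[-0.5, 0, 0, -0.0063, 0, 0, 0, -0.5, 0, 0, -0.0175, 0, 0, 0, -0.5, 0, 0, -0.0338, 0, 0, 0, -0.5, 0, 0, -0.05, 0, 0, 0, -0.5, 0, 0, -0.0663, 0, 0, 0, -0.5, 0, 0, -0.0775, 0, 0, 0, -0.5, 0, 0, -0.085, 0, 0, 0, -0.5, 0, 0, -0.0875, 0, 0, 0]'

```text
clock: 4.45
tcp_pos: [0.6458, 0.1568, 0.393]
tool_rot: [0.985, 0.173, 0.001, -0.0]
force: [0.2, 0.1, -0.7]
gripper_width: 0.0334
grasp_force: 29.8
```

To row units: -212 mm is -0.265, -190 mm is -0.2375.

drive_tool --deltas '[-0.5, -0.005, -0.0125, 0, 0, 0, 0, -0.5, -0.015, -0.04, 0, 0, 0, 0, -0.5, -0.03, -0.08, 0, 0, 0, 0, -0.5, -0.045, -0.1188, 0, 0, 0, 0, -0.5, -0.06, -0.1588, 0, 0, 0, 0, -0.5, -0.075, -0.1988, 0, 0, 0, 0, -0.5, -0.09, -0.2375, 0, 0, 0, 0, -0.5, -0.1, -0.265, 0, 0, 0, 0]'

```text
clock: 5.12
tcp_pos: [0.5446, 0.2393, 0.3911]
tool_rot: [0.979, 0.202, -0.004, -0.014]
force: [0.5, 0.1, -1.3]
gripper_width: 0.0331
grasp_force: 29.9
```

To row units: 180 mm is 0.225, 170 mm is 0.2125.

drive_tool --deltas '[-0.5, -0.01, -0.0275, 0.0125, 0, 0, 0, -0.5, -0.0175, -0.045, 0.0375, 0, 0, 0, -0.5, -0.0213, -0.055, 0.075, 0, 0, 0, -0.5, -0.0213, -0.0563, 0.1125, 0, 0, 0, -0.5, -0.0213, -0.0563, 0.15, 0, 0, 0, -0.5, -0.0213, -0.0563, 0.1875, 0, 0, 0, -0.5, -0.0213, -0.0563, 0.2125, 0, 0, 0, -0.5, -0.0213, -0.0563, 0.225, 0, 0, 0]'

```text
clock: 5.78
tcp_pos: [0.5204, 0.2539, 0.2098]
tool_rot: [0.975, 0.22, -0.008, -0.023]
force: [-1.0, -0.4, -1.2]
gripper_width: 0.0328
grasp_force: 29.9
```

```bash
python3 -c "
from h import *
go(.467,.3653,.182,20)
s=bot.snapshot('side')[:,:,::-1]
cv2.imwrite('pics/d.png',np.hstack([crop(s,190,180,80,120,5),crop(s,260,290,80,120,5)]))"
```

```text
[  -0.4 -122.1   33.7] [-2.72  0.42  5.37] t 5.8 [0.5204 0.2539 0.2098] 0.0328 29.9
```

View pics/d.png

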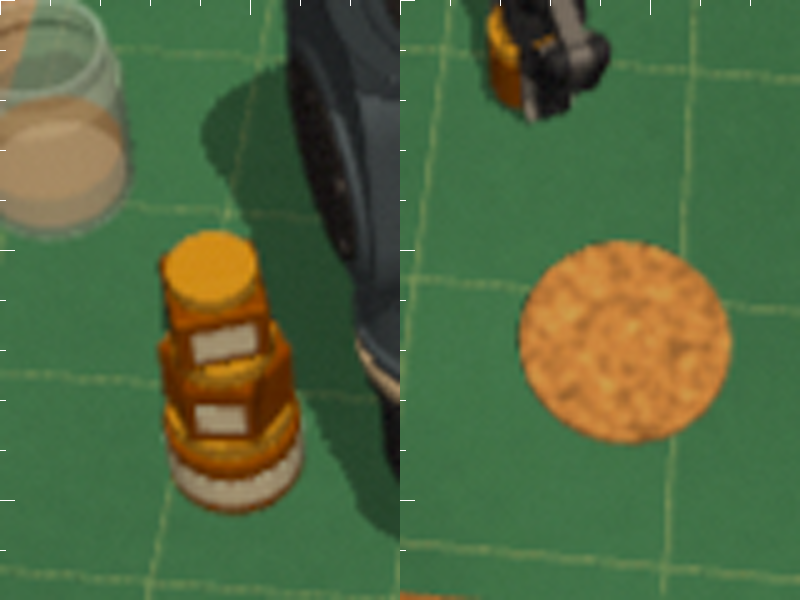

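```bash
python3 -c "
from h import *
print(np.degrees(bot.get_state()['qpos']).round(1))
go(.52,.254,.26,25);go(.467,.3653,.222,25)"
```

```text
[ 25.3  27.7  -9.1  53.5   2.7 180. ]
[ -0.6  -2.7 -50.5] [-2.73  0.34  0.37] t 5.8 [0.5204 0.2539 0.2094] 0.0328 29.9
[  -0.6 -124.    -6.7] [-2.73  0.34  0.37] t 5.8 [0.5204 0.2539 0.2094] 0.0328 29.9
```

```bash
python3 -c "
from h import *
go(.52,.254,.26,68)"
```

```text
[ -0.6  -2.7 -50.5] [ -2.73  -0.7  -42.62] t 5.8 [0.5204 0.2539 0.2094] 0.0328 29.9
```

To row units: -50 mm is -0.0625, -40 mm is -0.05, -2.7 degrees is -0.0075.

drive_tool --deltas '[-0.5, -0.0013, -0.0025, -0.0125, -0.0075, 0, -0.0111, -0.5, -0.0013, -0.0025, -0.025, -0.0075, 0.0006, -0.0278, -0.5, -0.0013, -0.0025, -0.0375, -0.0078, 0.0006, -0.0444, -0.5, -0.0013, -0.0025, -0.05, -0.0078, 0.0006, -0.0611, -0.5, -0.0013, -0.0025, -0.0625, -0.0078, 0.0006, -0.0778, -0.5, -0.0013, -0.0025, -0.0625, -0.0078, 0.0006, -0.0944, -0.5, -0.0013, -0.0025, -0.0625, -0.0078, 0.0006, -0.1111, -0.5, -0.0013, -0.0025, -0.0625, -0.0078, 0.0008, -0.1194]'

```text
clock: 6.5
tcp_pos: [0.5212, 0.2539, 0.2645]
tool_rot: [0.825, 0.564, 0.012, -0.001]
force: [0.3, 0.2, -0.1]
gripper_width: 0.0334
grasp_force: 30.0
```

```bash
python3 -c "
from h import *
go(.467,.3653,.23,110);go(.467,.3653,.182,110)"
```

```text
[ 83.4 -91.4  35.2] [  1.09  -0.88 -41.28] t 6.5 [0.5212 0.2539 0.2645] 0.0334 30.0
[ 82.4 -92.   83.1] [  1.09  -0.88 -41.28] t 6.5 [0.5212 0.2539 0.2645] 0.0334 30.0
```

To row units: -91 mm is -0.1138, -88 mm is -0.11, -41 degrees is -0.1139.

drive_tool --deltas '[-0.5, 0.01, -0.0113, 0, 0.0014, -0.0011, -0.0111, -0.5, 0.0275, -0.03, 0.0063, 0.0028, -0.0025, -0.0278, -0.5, 0.045, -0.05, 0.0125, 0.0028, -0.0025, -0.0444, -0.5, 0.0625, -0.0688, 0.0188, 0.0028, -0.0025, -0.0611, -0.5, 0.08, -0.0875, 0.025, 0.0028, -0.0025, -0.0778, -0.5, 0.0925, -0.1013, 0.0313, 0.0028, -0.0025, -0.0944, -0.5, 0.1, -0.11, 0.0375, 0.0028, -0.0025, -0.1083, -0.5, 0.1038, -0.1138, 0.0438, 0.0031, -0.0025, -0.1139]'

```text
clock: 7.17
tcp_pos: [0.467, 0.3664, 0.2297]
tool_rot: [0.575, 0.818, -0.0, -0.0]
force: [-0.3, -0.2, -0.5]
gripper_width: 0.0328
grasp_force: 30.0
```

```bash
python3 -c "
from h import *
print(np.degrees(bot.get_state()['qpos']).round(1))
go(.467,.3653,.182,110)"
```

```text
[ 38.1  28.1  -5.2  56.7   0.  108.4]
[-1.1 -0.3 47.7] [-0.05 -0.02 -0.24] t 7.2 [0.467  0.3664 0.2297] 0.0328 30.0
```

To row units: 46 mm is 0.0575, 44 mm is 0.055.

drive_tool --deltas '[-0.5, -0.0013, 0, 0.01, 0, 0, 0, -0.5, -0.0013, 0, 0.0225, 0, 0, 0, -0.5, -0.0013, 0, 0.035, 0, 0, 0, -0.5, -0.0013, 0, 0.045, 0, 0, 0, -0.5, -0.0013, 0, 0.0513, 0, 0, 0, -0.5, -0.0013, 0, 0.055, 0, 0, 0, -0.5, -0.0013, 0, 0.0575, 0, 0, 0, -0.5, -0.0013, 0, 0.0575, 0, 0, 0]'

```text
clock: 7.83
tcp_pos: [0.4675, 0.3641, 0.1823]
tool_rot: [0.578, 0.816, -0.001, -0.001]
force: [-1.0, -0.5, -0.9]
gripper_width: 0.0331
grasp_force: 30.0
```

To row units: 1.5 mm is 0.0019, 1 mm is 0.0013.

drive_tool --deltas '[-0.5, 0, 0, 0.0013, 0, 0, 0, -0.5, 0, 0, 0.0019, 0, 0, 0, -0.5, 0, 0, 0.0019, 0, 0, 0]'

```text
clock: 8.08
tcp_pos: [0.4677, 0.3642, 0.1816]
tool_rot: [0.578, 0.816, -0.001, -0.0]
force: [-1.2, -1.0, 3.8]
gripper_width: 0.0331
grasp_force: 30.3
```

To row units: -120 mm is -0.15, -85 mm is -0.1063.

drive_tool --deltas '[-0.2, 0, 0, 0, 0, 0, 0, 0.2, 0, 0, 0, 0, 0, 0, 0.6, 0, 0, 0, 0, 0, 0, 1, 0, 0, 0, 0, 0, 0, 1, 0, 0, -0.0188, 0, 0, 0, 1, 0, 0, -0.0625, 0, 0, 0, 1, 0, 0, -0.1063, 0, 0, 0, 1, 0, 0, -0.15, 0, 0, 0]'

```text
clock: 8.75
tcp_pos: [0.4675, 0.3641, 0.3024]
tool_rot: [0.578, 0.816, -0.001, -0.001]
force: [0.6, 0.0, -0.0]
gripper_width: 0.0857
grasp_force: 0.0
```

To row units: -60 mm is -0.075, -55 mm is -0.0688.

drive_tool --deltas '[1, 0, 0, -0.0375, 0, 0, 0, 1, 0, 0, -0.0688, 0, 0, 0, 1, 0, 0, -0.075, 0, 0, 0]'

```text
clock: 9.0
tcp_pos: [0.4684, 0.3648, 0.3657]
tool_rot: [0.578, 0.816, 0.002, 0.0]
force: [1.3, 0.2, 1.0]
gripper_width: 0.0854
grasp_force: 0.0
```

```bash
python3 -c "
from h import *
go(.647,.157,.36,110)
t=bot.snapshot('side')[:,:,::-1]
cv2.imwrite('pics/e.png',np.hstack([crop(t,260,300,80,100,5),crop(t,190,200,80,100,5)]))"
```

```text
[-255.3   99.4    5.6] [ 0.18 -0.09 -0.59] t 9.0 [0.4684 0.3648 0.3657] 0.0854 0.0
```

View pics/e.png

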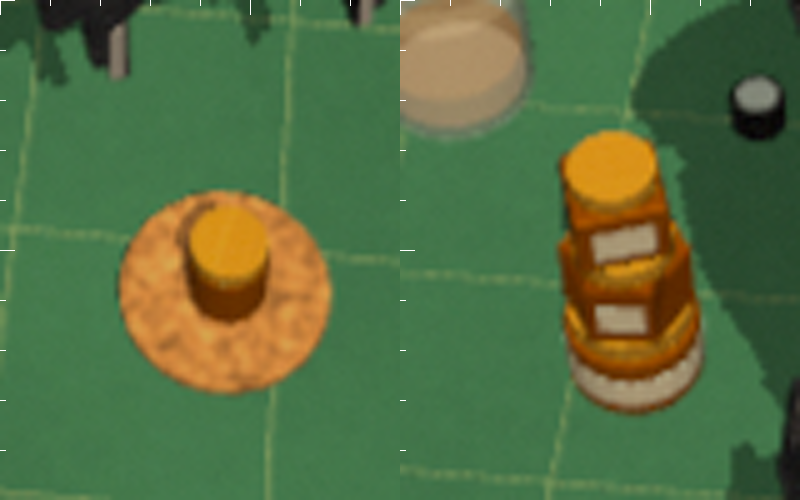

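To row units: -245 mm is -0.3063, -227 mm is -0.2838, -0.5 degrees is -0.0014.

drive_tool --deltas '[1, -0.015, 0.0063, 0, 0, 0, 0, 1, -0.0563, 0.0225, 0, 0, 0, 0, 1, -0.1025, 0.04, 0, 0, 0, 0, 1, -0.1488, 0.0575, 0, 0, 0, 0, 1, -0.195, 0.075, 0, 0, 0, 0, 1, -0.2413, 0.0938, 0, 0, 0, 0, 1, -0.2838, 0.11, 0, 0, 0, 0, 1, -0.3063, 0.1188, 0.0025, 0, 0, -0.0014]'

```text
clock: 9.72
tcp_pos: [0.641, 0.1607, 0.3569]
tool_rot: [0.575, 0.818, -0.002, -0.001]
force: [0.1, 0.0, -0.0]
gripper_width: 0.0856
grasp_force: 0.0
```

To row units: -10 mm is -0.0125, -8 mm is -0.01.

drive_tool --deltas '[1, -0.01, 0.0038, 0, 0, 0, 0, 1, -0.0125, 0.005, 0, 0, 0, 0, 1, -0.0125, 0.005, 0, 0, 0, 0]'

```text
clock: 9.97
tcp_pos: [0.646, 0.1566, 0.3577]
tool_rot: [0.575, 0.818, -0.002, -0.001]
force: [-0.1, 0.3, -0.4]
gripper_width: 0.0852
grasp_force: 0.0
```

```bash
python3 -c "
from h import *
print(pt('side',231.8,233.2,.146))
print(np.degrees(bot.get_state()['qpos']).round(1))
go(.647,.157,.277,110)"
```

```text
[0.64767128 0.15608894 0.146     ]
[13.6 33.4 22.4 79.3 -0.  83.8]
[ 0.1  1.4 80.7] [-0.24 -0.01 -0.14] t 10.0 [0.646  0.1566 0.3577] 0.0852 0.0
```

To row units: 80 mm is 0.1, 77 mm is 0.0963.

drive_tool --deltas '[1, 0, 0.0013, 0.01, 0, 0, 0, 1, 0, 0.0013, 0.025, 0, 0, 0, 1, 0, 0.0013, 0.0425, 0, 0, 0, 1, 0, 0.0013, 0.06, 0, 0, 0, 1, 0, 0.0013, 0.075, 0, 0, 0, 1, 0, 0.0013, 0.0875, 0, 0, 0, 1, 0, 0.0013, 0.0963, 0, 0, 0, 1, 0, 0.0013, 0.1, 0, 0, 0]'

```text
clock: 10.63
tcp_pos: [0.6462, 0.1577, 0.2777]
tool_rot: [0.574, 0.819, -0.002, -0.001]
force: [-0.3, 0.9, -0.0]
gripper_width: 0.0856
grasp_force: 0.0
```

drive_tool --deltas '[0.35, 0, 0, 0, 0, 0, 0, 0.35, 0, 0, 0, 0, 0, 0, 0.35, 0, 0, 0, 0, 0, 0, 0.2, 0, 0, 0, 0, 0, 0, 0.1, 0, 0, 0, 0, 0, 0, 0, 0, 0, 0, 0, 0, 0, -0.3, 0, 0, 0, 0, 0, 0, -0.3, 0, 0, 0, 0, 0, 0]' --newtons 30

```text
clock: 11.3
tcp_pos: [0.647, 0.157, 0.2794]
tool_rot: [0.574, 0.819, -0.001, -0.0]
force: [0.3, -0.8, 5.8]
gripper_width: 0.0437
grasp_force: 31.3
```

```bash
python3 -c "
from h import *
go(.647,.157,.377,110);go(.6205,-.2025,.377,110)"
```

```text
[ -0.1  -0.2 -97.6] [-0.09  0.02 -0.1 ] t 11.3 [0.647  0.157  0.2794] 0.0437 31.3
[-329.1 -147.5  -97.2] [-0.09  0.02 -0.1 ] t 11.3 [0.647  0.157  0.2794] 0.0437 31.3
```

To row units: -80 mm is -0.1, -76 mm is -0.095.

drive_tool --deltas '[-0.3, 0, 0, -0.005, 0, 0, 0, -0.3, 0, 0, -0.015, 0, 0, 0, -0.3, 0, 0, -0.03, 0, 0, 0, -0.3, 0, 0, -0.0475, 0, 0, 0, -0.3, 0, 0, -0.065, 0, 0, 0, -0.3, 0, 0, -0.0825, 0, 0, 0, -0.3, 0, 0, -0.095, 0, 0, 0, -0.3, 0, 0, -0.1, 0, 0, 0]'

```text
clock: 11.97
tcp_pos: [0.6472, 0.1572, 0.3608]
tool_rot: [0.574, 0.819, -0.0, 0.0]
force: [0.3, -0.7, -1.3]
gripper_width: 0.0435
grasp_force: 30.7
```

To row units: -208 mm is -0.26, -176 mm is -0.22.

drive_tool --deltas '[-0.3, -0.01, -0.005, 0, 0, 0, 0, -0.3, -0.0313, -0.0138, 0, 0, 0, 0, -0.3, -0.0625, -0.0275, 0, 0, 0, 0, -0.3, -0.1, -0.045, 0, 0, 0, 0, -0.3, -0.14, -0.0625, 0, 0, 0, 0, -0.3, -0.18, -0.0813, 0, 0, 0, 0, -0.3, -0.22, -0.0988, 0, 0, 0, 0, -0.3, -0.26, -0.1163, 0, 0, 0, 0]'

```text
clock: 12.63
tcp_pos: [0.6295, -0.0723, 0.3583]
tool_rot: [0.574, 0.819, -0.001, -0.001]
force: [0.4, -0.6, -0.5]
gripper_width: 0.0438
grasp_force: 30.7
```

To row units: -120 mm is -0.15, -118 mm is -0.1475.

drive_tool --deltas '[-0.3, -0.0375, -0.0163, 0, 0, 0, 0, -0.3, -0.0725, -0.0325, 0, 0, 0, 0, -0.3, -0.1025, -0.0463, 0, 0, 0, 0, -0.3, -0.125, -0.0563, 0, 0, 0, 0, -0.3, -0.14, -0.0625, 0, 0, 0, 0, -0.3, -0.1475, -0.0663, 0, 0, 0, 0, -0.3, -0.15, -0.0675, 0, 0, 0, 0, -0.3, -0.15, -0.0675, 0, 0, 0, 0]'

```text
clock: 13.3
tcp_pos: [0.6204, -0.2011, 0.359]
tool_rot: [0.574, 0.819, -0.001, -0.001]
force: [0.3, 1.1, -0.7]
gripper_width: 0.0436
grasp_force: 30.7
```

```bash
python3 -c "
from h import *
go(.6205,-.2025,.1895,110)"
```

```text
[-1.400e+00  1.000e-01  1.695e+02] [-0.16 -0.01 -0.09] t 13.3 [ 0.6204 -0.2011  0.359 ] 0.0436 30.7
```

To row units: 164 mm is 0.205, 158 mm is 0.1975.

drive_tool --deltas '[-0.3, -0.0013, 0, 0.0125, 0, 0, 0, -0.3, -0.0013, 0, 0.0438, 0, 0, 0, -0.3, -0.0013, 0, 0.0813, 0, 0, 0, -0.3, -0.0013, 0, 0.1188, 0, 0, 0, -0.3, -0.0013, 0, 0.1563, 0, 0, 0, -0.3, -0.0013, 0, 0.1813, 0, 0, 0, -0.3, -0.0013, 0, 0.1975, 0, 0, 0, -0.3, -0.0013, 0, 0.205, 0, 0, 0]'

```text
clock: 13.97
tcp_pos: [0.6196, -0.201, 0.1924]
tool_rot: [0.574, 0.819, -0.002, -0.002]
force: [-0.5, 0.3, -0.8]
gripper_width: 0.0438
grasp_force: 30.7
```

To row units: 5 mm is 0.0063, 4 mm is 0.005.

drive_tool --deltas '[-0.3, 0, 0, 0.0025, 0, 0, 0, -0.3, 0, 0, 0.005, 0, 0, 0, -0.3, 0, 0, 0.0063, 0, 0, 0, -0.3, 0, 0, 0.0063, 0, 0, 0]'

```text
clock: 14.3
tcp_pos: [0.6207, -0.2024, 0.191]
tool_rot: [0.574, 0.819, -0.001, -0.0]
force: [0.1, 0.4, -1.5]
gripper_width: 0.0437
grasp_force: 30.7
```

To row units: 2 mm is 0.0025, 1 mm is 0.0013.

drive_tool --deltas '[-0.3, 0, 0, 0.0013, 0, 0, 0, -0.3, 0, 0, 0.0013, 0, 0, 0, -0.3, 0, 0, 0.0025, 0, 0, 0, -0.3, 0, 0, 0.0025, 0, 0, 0]'

```text
clock: 14.63
tcp_pos: [0.6206, -0.2025, 0.1894]
tool_rot: [0.574, 0.819, -0.001, -0.0]
force: [-3.6, 0.9, 10.4]
gripper_width: 0.0435
grasp_force: 32.1
```

```bash
python3 -c "
from h import *
go(.6205,-.2025,.1895,110);print(bot.get_state()['force'])"
```

```text
[ 0.1 -0.  -0.1] [-0.09  0.05 -0.1 ] t 14.6 [ 0.6206 -0.2025  0.1894] 0.0435 32.1
[-3.648959    0.85066241 10.42131596]
```

To row units: -120 mm is -0.15, -85 mm is -0.1063.

drive_tool --deltas '[0, 0, 0, -0.0006, 0, 0, 0, 0.3, 0, 0, -0.0006, 0, 0, 0, 0.6, 0, 0, -0.0006, 0, 0, 0, 1, 0, 0, -0.0006, 0, 0, 0, 1, 0, 0, -0.0188, 0, 0, 0, 1, 0, 0, -0.0625, 0, 0, 0, 1, 0, 0, -0.1063, 0, 0, 0, 1, 0, 0, -0.15, 0, 0, 0]'

```text
clock: 15.3
tcp_pos: [0.6204, -0.2022, 0.3095]
tool_rot: [0.574, 0.819, -0.001, -0.001]
force: [0.3, -0.2, 0.2]
gripper_width: 0.0853
grasp_force: 0.0
```

To row units: 230 mm is 0.2875, 202 mm is 0.2525.

drive_tool --deltas '[1, 0.015, 0.0063, -0.01, 0, 0, 0, 1, 0.0525, 0.0238, -0.015, 0, 0, 0, 1, 0.0925, 0.0413, -0.015, 0, 0, 0, 1, 0.1325, 0.0588, -0.015, 0, 0, 0, 1, 0.1725, 0.0775, -0.015, 0, 0, 0, 1, 0.2125, 0.095, -0.015, 0, 0, 0, 1, 0.2525, 0.1138, -0.015, 0, 0, 0, 1, 0.2875, 0.1288, -0.015, 0, 0, 0]'

```text
clock: 15.97
tcp_pos: [0.6392, 0.0514, 0.3199]
tool_rot: [0.574, 0.819, -0.001, -0.001]
force: [0.5, 0.2, -0.4]
gripper_width: 0.0854
grasp_force: 0.0
```

To row units: 98 mm is 0.1225, 97 mm is 0.1213, -13 degrees is -0.0361.

drive_tool --deltas '[1, 0.0375, 0.0175, 0, 0, 0, -0.0056, 1, 0.075, 0.0338, 0, 0, 0, -0.0139, 1, 0.1, 0.045, 0, 0, 0, -0.0222, 1, 0.115, 0.0513, 0, 0, 0, -0.0306, 1, 0.1213, 0.055, 0, 0, 0, -0.0361, 1, 0.1225, 0.055, 0, 0, 0, -0.0361]'

```text
clock: 16.47
tcp_pos: [0.6472, 0.1577, 0.3194]
tool_rot: [0.476, 0.879, -0.001, -0.001]
force: [-1.3, -0.9, 0.5]
gripper_width: 0.0855
grasp_force: 0.0
```

```bash
python3 -c "
from h import *
print(np.degrees(bot.get_state()['qpos']).round(1))
go(.647,.157,.23,123)
t=bot.snapshot('side')[:,:,::-1]
cv2.imwrite('pics/f.png',np.hstack([crop(t,230,140,70,70,5),crop(t,190,210,70,70,5)]))"
```

```text
[13.7 33.9 17.7 74.  -0.  70.6]
[-0.5 -0.3 89.4] [-0.15 -0.03  0.1 ] t 16.5 [0.6472 0.1577 0.3194] 0.0855 0.0
```

View pics/f.png

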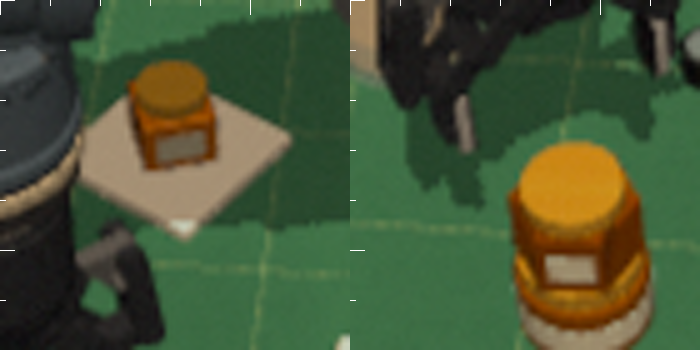

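```bash
python3 -c "
from h import *
P=lambda x,y:(190+(x-350)/5-.4,210+y/5-.4)
print(pt('side',*P(573,186),.1))
for a,b,z in (((545,255),(597,260),.08),((543,280),(596,287),.062),((538,285),(602,290),.055)):
  d=pt('side',*P(*b),z)-pt('side',*P(*a),z); print(np.degrees(np.arctan2(d[1],d[0])))"
```

```text
[0.64541485 0.15823984 0.1       ]
178.4293648885024
176.08099958404463
179.74083456446445
```

To row units: 89 mm is 0.1113, 86 mm is 0.1075, 3 degrees is 0.0083.

drive_tool --deltas '[1, 0, 0, 0.0125, 0, 0, 0.0028, 1, 0, 0, 0.03, 0, 0, 0.0056, 1, 0, 0, 0.05, 0, 0, 0.0083, 1, 0, 0, 0.0688, 0, 0, 0.0083, 1, 0, 0, 0.085, 0, 0, 0.0083, 1, 0, 0, 0.0988, 0, 0, 0.0083, 1, 0, 0, 0.1075, 0, 0, 0.0083, 1, 0, 0, 0.1113, 0, 0, 0.0083]'

```text
clock: 17.18
tcp_pos: [0.6467, 0.1555, 0.2295]
tool_rot: [0.501, 0.865, -0.002, -0.001]
force: [0.1, -0.5, -0.0]
gripper_width: 0.0855
grasp_force: 0.0
```

drive_tool --deltas '[0.5, 0, 0, 0, 0, 0, 0, 0.5, 0, 0, 0, 0, 0, 0, 0.4, 0, 0, 0, 0, 0, 0, 0.3, 0, 0, 0, 0, 0, 0, 0.2, 0, 0, 0, 0, 0, 0, 0, 0, 0, 0, 0, 0, 0, 0, 0, 0, 0, 0, 0, 0, 0, 0, 0, 0, 0, 0, 0]' --newtons 40

```text
clock: 17.85
tcp_pos: [0.6473, 0.1561, 0.2319]
tool_rot: [0.501, 0.866, -0.001, -0.0]
force: [-1.7, -1.0, 5.5]
gripper_width: 0.0537
grasp_force: 42.0
```

```bash
python3 -c "
from h import *
go(.647,.157,.23,120);go(.4804,-.3688,.3,120)"
```

```text
[0.9 0.2 1.9] [-0.08  0.02 -0.1 ] t 17.9 [0.6473 0.1561 0.2319] 0.0537 42.0
[-371.9 -406.4  -67.5] [-0.08  0.02 -0.1 ] t 17.9 [0.6473 0.1561 0.2319] 0.0537 42.0
```

drive_tool --deltas '[0, 0, 0, -0.005, 0, 0, 0, 0, 0, 0, -0.015, 0, 0, 0, 0, 0, 0, -0.03, 0, 0, 0, 0, 0, 0, -0.0475, 0, 0, 0, 0, 0, 0, -0.065, 0, 0, 0, 0, 0, 0, -0.08, 0, 0, 0, 0, 0, 0, -0.0875, 0, 0, 0, 0, 0, 0, -0.09, 0, 0, 0]'

```text
clock: 18.52
tcp_pos: [0.6475, 0.1562, 0.3045]
tool_rot: [0.501, 0.866, -0.0, 0.0]
force: [-0.5, -0.5, -2.4]
gripper_width: 0.0539
grasp_force: 41.7
```

To row units: -156 mm is -0.195, -143 mm is -0.1788.

drive_tool --deltas '[0, -0.0075, -0.0075, 0, 0, 0, 0, 0, -0.0213, -0.0238, 0, 0, 0, 0, 0, -0.0425, -0.0463, 0, 0, 0, 0, 0, -0.0688, -0.075, 0, 0, 0, 0, 0, -0.0963, -0.105, 0, 0, 0, 0, 0, -0.1238, -0.135, 0, 0, 0, 0, 0, -0.1513, -0.165, 0, 0, 0, 0, 0, -0.1788, -0.195, 0, 0, 0, 0]'

```text
clock: 19.18
tcp_pos: [0.582, -0.0474, 0.3024]
tool_rot: [0.501, 0.866, -0.001, -0.001]
force: [0.5, -0.5, -1.8]
gripper_width: 0.054
grasp_force: 41.8
```

To row units: -192 mm is -0.24, -176 mm is -0.22.

drive_tool --deltas '[0, -0.0275, -0.03, 0, 0, 0, 0, 0, -0.055, -0.06, 0, 0, 0, 0, 0, -0.0825, -0.09, 0, 0, 0, 0, 0, -0.11, -0.12, 0, 0, 0, 0, 0, -0.1375, -0.15, 0, 0, 0, 0, 0, -0.165, -0.18, 0, 0, 0, 0, 0, -0.1925, -0.21, 0, 0, 0, 0, 0, -0.22, -0.24, 0, 0, 0, 0]'

```text
clock: 19.85
tcp_pos: [0.5031, -0.2955, 0.3029]
tool_rot: [0.501, 0.866, -0.001, -0.001]
force: [0.3, 0.4, -1.8]
gripper_width: 0.054
grasp_force: 41.8
```

To row units: -58 mm is -0.0725, -57 mm is -0.0713.

drive_tool --deltas '[0, -0.0225, -0.025, 0, 0, 0, 0, 0, -0.04, -0.0438, 0, 0, 0, 0, 0, -0.0525, -0.0575, 0, 0, 0, 0, 0, -0.0613, -0.0675, 0, 0, 0, 0, 0, -0.065, -0.0713, 0, 0, 0, 0, 0, -0.0663, -0.0725, 0, 0, 0, 0, 0, -0.0663, -0.0725, 0, 0, 0, 0]'

```text
clock: 20.43
tcp_pos: [0.4809, -0.3683, 0.3037]
tool_rot: [0.501, 0.866, -0.001, -0.001]
force: [0.8, 0.9, -1.4]
gripper_width: 0.0536
grasp_force: 41.8
```

```bash
python3 -c "
from h import *
go(.4804,-.3688,.231,120);print(np.degrees(bot.get_state()['qpos']).round(1))
t=bot.snapshot('side')[:,:,::-1]
cv2.imwrite('pics/g.png',np.hstack([crop(t,280,80,80,80,5),crop(t,190,210,80,80,5)]))"
```

```text
[-0.2 -0.5 72.7] [-0.14 -0.03 -0.07] t 20.4 [ 0.4809 -0.3683  0.3037] 0.0536 41.8
[-37.4  26.7   3.8  67.1  -0.1  22.7]
```

View pics/g.png

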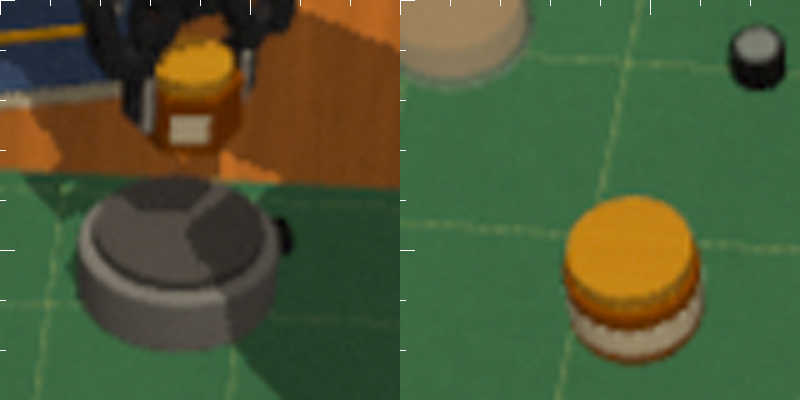

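To row units: 69 mm is 0.0863, 67 mm is 0.0838.

drive_tool --deltas '[0, 0, 0, 0.01, 0, 0, 0, 0, 0, 0, 0.025, 0, 0, 0, 0, 0, 0, 0.0425, 0, 0, 0, 0, 0, 0, 0.0575, 0, 0, 0, 0, 0, 0, 0.07, 0, 0, 0, 0, 0, 0, 0.0788, 0, 0, 0, 0, 0, 0, 0.0838, 0, 0, 0, 0, 0, 0, 0.0863, 0, 0, 0]'

```text
clock: 21.15
tcp_pos: [0.4806, -0.3686, 0.2343]
tool_rot: [0.501, 0.866, -0.001, -0.001]
force: [-0.6, -1.7, -1.4]
gripper_width: 0.0539
grasp_force: 41.8
```

To row units: 2 mm is 0.0025, 1 mm is 0.0013.

drive_tool --deltas '[0, 0, 0, 0.0013, 0, 0, 0, 0, 0, 0, 0.0025, 0, 0, 0, 0, 0, 0, 0.0025, 0, 0, 0, 0, 0, 0, 0.0025, 0, 0, 0]'

```text
clock: 21.48
tcp_pos: [0.4807, -0.3689, 0.2332]
tool_rot: [0.501, 0.866, -0.001, -0.0]
force: [0.6, 0.4, -1.9]
gripper_width: 0.0542
grasp_force: 41.8
```

```bash
python3 -c "
from h import *
print(pt('side',235.8,259.2,.052),pt('side',315.6,126,.05))
go(.4804,-.3688,.231,120);print(bot.get_state()['force'])"
```

```text
[0.64535862 0.15762319 0.052     ] [ 0.48225396 -0.36183943  0.05      ]
[ 0.3 -0.2  2.2] [-0.13  0.02 -0.1 ] t 21.5 [ 0.4807 -0.3689  0.2332] 0.0542 41.8
[ 0.59814454  0.37201708 -1.93147661]
```

To row units: 2 mm is 0.0025, 1 mm is 0.0013.

drive_tool --deltas '[0, 0, 0, 0.0013, 0, 0, 0, 0, 0, 0, 0.0025, 0, 0, 0, 0, 0, 0, 0.0025, 0, 0, 0, 0, 0, 0, 0.0025, 0, 0, 0]'

```text
clock: 21.82
tcp_pos: [0.4806, -0.3688, 0.2308]
tool_rot: [0.501, 0.866, -0.001, -0.001]
force: [-0.2, -0.0, -0.8]
gripper_width: 0.0541
grasp_force: 41.8
```

To row units: 1 mm is 0.0013.

drive_tool --deltas '[0, 0, 0, 0.0013, 0, 0, 0, 0, 0, 0, 0.0013, 0, 0, 0, 0, 0, 0, 0.0013, 0, 0, 0]'

```text
clock: 22.07
tcp_pos: [0.4806, -0.3689, 0.2299]
tool_rot: [0.501, 0.866, -0.001, -0.001]
force: [0.8, -0.5, 0.4]
gripper_width: 0.0541
grasp_force: 41.9
```

To row units: 1 mm is 0.0013.

drive_tool --deltas '[0, 0, 0, 0.0013, 0, 0, 0, 0, 0, 0, 0.0013, 0, 0, 0, 0, 0, 0, 0.0013, 0, 0, 0]'

```text
clock: 22.32
tcp_pos: [0.4806, -0.3689, 0.2299]
tool_rot: [0.501, 0.866, -0.001, -0.0]
force: [-6.1, 3.7, 15.3]
gripper_width: 0.0539
grasp_force: 43.3
```

To row units: -80 mm is -0.1, -60 mm is -0.075.

drive_tool --deltas '[0.3, 0, 0, -0.0013, 0, 0, 0, 0.6, 0, 0, -0.0013, 0, 0, 0, 1, 0, 0, -0.0013, 0, 0, 0, 1, 0, 0, -0.0013, 0, 0, 0, 1, 0, 0, -0.015, 0, 0, 0, 1, 0, 0, -0.0438, 0, 0, 0, 1, 0, 0, -0.075, 0, 0, 0, 1, 0, 0, -0.1, 0, 0, 0]'

```text
clock: 22.98
tcp_pos: [0.4808, -0.3687, 0.3112]
tool_rot: [0.501, 0.866, -0.001, -0.0]
force: [1.4, 0.1, -0.0]
gripper_width: 0.0853
grasp_force: 0.0
```

To row units: 167 mm is 0.2088, 153 mm is 0.1913.

drive_tool --deltas '[1, 0.0075, 0.0075, 0, 0, 0, 0, 1, 0.025, 0.0275, 0, 0, 0, 0, 1, 0.05, 0.055, 0, 0, 0, 0, 1, 0.0775, 0.085, 0, 0, 0, 0, 1, 0.105, 0.115, 0, 0, 0, 0, 1, 0.1338, 0.1463, 0, 0, 0, 0, 1, 0.1625, 0.1775, 0, 0, 0, 0, 1, 0.1913, 0.2088, 0, 0, 0, 0]'

```text
clock: 23.65
tcp_pos: [0.5494, -0.1511, 0.3087]
tool_rot: [0.501, 0.866, -0.001, -0.001]
force: [0.4, -0.3, -0.2]
gripper_width: 0.0856
grasp_force: 0.0
```

To row units: 189 mm is 0.2363, 174 mm is 0.2175.

drive_tool --deltas '[1, 0.0288, 0.0313, 0, 0, 0, 0, 1, 0.0575, 0.0625, 0, 0, 0, 0, 1, 0.0863, 0.0938, 0, 0, 0, 0, 1, 0.115, 0.125, 0, 0, 0, 0, 1, 0.1438, 0.1563, 0, 0, 0, 0, 1, 0.1725, 0.1875, 0, 0, 0, 0, 1, 0.1975, 0.215, 0, 0, 0, 0, 1, 0.2175, 0.2363, 0, 0, 0, 0]'

```text
clock: 24.32
tcp_pos: [0.6266, 0.0948, 0.3081]
tool_rot: [0.5, 0.866, -0.001, -0.001]
force: [0.4, 0.3, 0.6]
gripper_width: 0.0854
grasp_force: 0.0
```

To row units: 50 mm is 0.0625, 49 mm is 0.0613.

drive_tool --deltas '[1, 0.0175, 0.0188, 0, 0, 0, 0, 1, 0.0325, 0.035, 0, 0, 0, 0, 1, 0.045, 0.0488, 0, 0, 0, 0, 1, 0.0538, 0.0575, 0, 0, 0, 0, 1, 0.0575, 0.0613, 0, 0, 0, 0, 1, 0.0575, 0.0625, 0, 0, 0, 0, 1, 0.0575, 0.0625, 0, 0, 0, 0]'

```text
clock: 24.9
tcp_pos: [0.6467, 0.1566, 0.3079]
tool_rot: [0.501, 0.866, -0.001, -0.001]
force: [-0.0, -0.9, 0.2]
gripper_width: 0.0856
grasp_force: 0.0
```

```bash
python3 -c "
from h import *
go(.646,.157,.17,120)
t=bot.snapshot('side')[:,:,::-1];u=bot.snapshot('top')[:,:,::-1]
cv2.imwrite('pics/i.png',np.hstack([crop(t,280,80,80,80,5),crop(u,320,140,120,120,5)[:400]]) if 0 else np.hstack([crop(t,230,90,130,130,3),crop(u,310,140,130,130,3)]))"
```

```text
[  0.7  -0.  137.9] [-0.16 -0.01 -0.1 ] t 24.9 [0.6467 0.1566 0.3079] 0.0856 0.0
```

View pics/i.png

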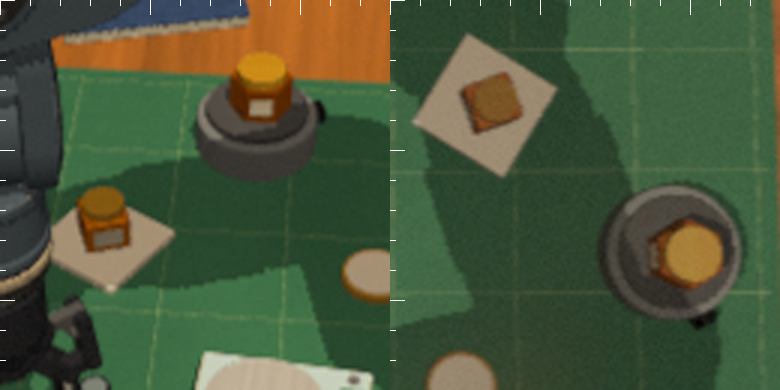

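```bash
python3 -c "
from h import *
print(pt('top',410.7,224.3,.098),pt('top',345.7,173.3,.056))
# warmer refit: housing outline & plate in top0 and side
P=lambda x,y:(310+(x-390)/3-.33,140+y/3-.33)
S=lambda x,y:(230+x/3-.33,90+y/3-.33)
t=cv2.imread('pics/i.png')
for c in ((.4804,-.3688),(.4815,-.365)):
  th=np.linspace(0,6.28,9)[:8]
  q=np.stack([c[0]+.052*np.cos(th),c[1]+.052*np.sin(th),0*th+.05],-1)
  for n,(ox,oy,sh) in dict(side=(230,90,0),top=(310,140,390)).items():
    for u,v in px(n,q): cv2.circle(t,(int((u-ox+.33)*3+sh),int((v-oy+.33)*3)),1,(0,255,0) if c[1]<-.366 else (0,0,255),-1)
cv2.imwrite('pics/j.png',np.hstack([cv2.resize(t[30:190,180:340],None,fx=2.4,fy=2.4),cv2.resize(t[170:330,590:750],None,fx=2.4,fy=2.4)]))"
```

```text
[ 0.47819248 -0.36667845  0.098     ] [ 0.61823364 -0.20640882  0.056     ]
```

View pics/j.png

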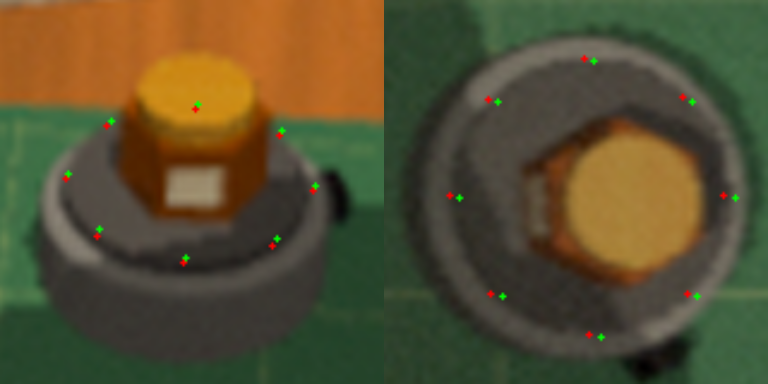

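To row units: 137 mm is 0.1713, 132 mm is 0.165.

drive_tool --deltas '[1, 0, 0, 0.015, 0, 0, 0, 1, 0, 0, 0.0425, 0, 0, 0, 1, 0, 0, 0.075, 0, 0, 0, 1, 0, 0, 0.1063, 0, 0, 0, 1, 0, 0, 0.1325, 0, 0, 0, 1, 0, 0, 0.1525, 0, 0, 0, 1, 0, 0, 0.165, 0, 0, 0, 1, 0, 0, 0.1713, 0, 0, 0]'

```text
clock: 25.67
tcp_pos: [0.646, 0.1562, 0.1697]
tool_rot: [0.501, 0.865, -0.002, -0.001]
force: [0.3, 0.7, 0.4]
gripper_width: 0.0853
grasp_force: 0.0
```

drive_tool --deltas '[0.8, 0, 0, 0, 0, 0, 0, 0.7, 0, 0, 0, 0, 0, 0, 0.6, 0, 0, 0, 0, 0, 0, 0.5, 0, 0, 0, 0, 0, 0, 0.3, 0, 0, 0, 0, 0, 0, 0.3, 0, 0, 0, 0, 0, 0, 0.3, 0, 0, 0, 0, 0, 0]' --newtons 50

```text
clock: 26.25
tcp_pos: [0.6469, 0.1569, 0.1725]
tool_rot: [0.501, 0.866, -0.0, 0.0]
force: [-2.8, -1.7, 8.4]
gripper_width: 0.0647
grasp_force: 53.1
```

```bash
python3 -c "
from h import *
go(.646,.157,.17,120);go(.4571,.0191,.25,120)"
```

```text
[ 0.5 -0.7  2.5] [-0.04  0.03 -0.1 ] t 26.2 [0.6469 0.1569 0.1725] 0.0647 53.1
[ -24.9 -233.3  -77.3] [-0.04  0.03 -0.1 ] t 26.2 [0.6469 0.1569 0.1725] 0.0647 53.1
```

To row units: -80 mm is -0.1, -76 mm is -0.095.

drive_tool --deltas '[0.3, 0, 0, -0.005, 0, 0, 0, 0.3, 0, 0, -0.015, 0, 0, 0, 0.3, 0, 0, -0.03, 0, 0, 0, 0.3, 0, 0, -0.0475, 0, 0, 0, 0.3, 0, 0, -0.065, 0, 0, 0, 0.3, 0, 0, -0.0825, 0, 0, 0, 0.3, 0, 0, -0.095, 0, 0, 0, 0.3, 0, 0, -0.1, 0, 0, 0]'

```text
clock: 26.92
tcp_pos: [0.6471, 0.1571, 0.2535]
tool_rot: [0.501, 0.866, -0.0, 0.0]
force: [1.1, 0.1, -1.5]
gripper_width: 0.0645
grasp_force: 55.7
```

To row units: -186 mm is -0.2325, -162 mm is -0.2025.

drive_tool --deltas '[0.3, -0.0013, -0.01, 0, 0, 0, 0, 0.3, -0.0038, -0.0325, 0, 0, 0, 0, 0.3, -0.0063, -0.0625, 0, 0, 0, 0, 0.3, -0.01, -0.0975, 0, 0, 0, 0, 0.3, -0.0138, -0.1325, 0, 0, 0, 0, 0.3, -0.0175, -0.1675, 0, 0, 0, 0, 0.3, -0.0213, -0.2025, 0, 0, 0, 0, 0.3, -0.025, -0.2325, 0, 0, 0, 0]'

```text
clock: 27.58
tcp_pos: [0.4937, 0.0461, 0.2513]
tool_rot: [0.501, 0.866, -0.001, -0.001]
force: [0.6, -0.3, -2.7]
gripper_width: 0.0645
grasp_force: 56.0
```

To row units: -47 mm is -0.0588, -43 mm is -0.0538.

drive_tool --deltas '[0.3, -0.0025, -0.025, 0, 0, 0, 0, 0.3, -0.005, -0.0425, 0, 0, 0, 0, 0.3, -0.0063, -0.0538, 0, 0, 0, 0, 0.3, -0.0063, -0.0588, 0, 0, 0, 0, 0.3, -0.0063, -0.0588, 0, 0, 0, 0, 0.3, -0.0063, -0.0588, 0, 0, 0, 0]'

```text
clock: 28.08
tcp_pos: [0.4576, 0.0194, 0.2516]
tool_rot: [0.501, 0.866, -0.001, -0.001]
force: [0.6, 0.0, -2.4]
gripper_width: 0.0644
grasp_force: 56.0
```

```bash
python3 -c "
from h import *
go(.4571,.0191,.2125,120)
t=bot.snapshot('side')[:,:,::-1]
cv2.imwrite('pics/k.png',crop(t,280,170,90,90,5))"
```

```text
[ 0.  -0.5 39.1] [-0.12 -0.   -0.09] t 28.1 [0.4576 0.0194 0.2516] 0.0644 56.0
```

View pics/k.png

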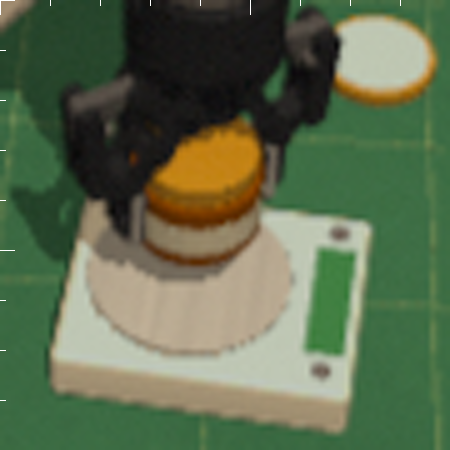

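To row units: 36 mm is 0.045, 35 mm is 0.0438.

drive_tool --deltas '[0.3, 0, 0, 0.0063, 0, 0, 0, 0.3, 0, 0, 0.015, 0, 0, 0, 0.3, 0, 0, 0.025, 0, 0, 0, 0.3, 0, 0, 0.0338, 0, 0, 0, 0.3, 0, 0, 0.04, 0, 0, 0, 0.3, 0, 0, 0.0438, 0, 0, 0, 0.3, 0, 0, 0.045, 0, 0, 0, 0.3, 0, 0, 0.045, 0, 0, 0]'

```text
clock: 28.8
tcp_pos: [0.457, 0.0191, 0.2152]
tool_rot: [0.501, 0.866, -0.001, -0.001]
force: [0.5, 0.2, -2.9]
gripper_width: 0.0644
grasp_force: 56.0
```

To row units: 2 mm is 0.0025, 1 mm is 0.0013.

drive_tool --deltas '[0.3, 0, 0, 0.0013, 0, 0, 0, 0.3, 0, 0, 0.0025, 0, 0, 0, 0.3, 0, 0, 0.0025, 0, 0, 0]'

```text
clock: 29.05
tcp_pos: [0.4571, 0.0191, 0.2135]
tool_rot: [0.501, 0.866, -0.001, -0.001]
force: [-0.2, -0.0, -3.1]
gripper_width: 0.0643
grasp_force: 56.0
```

drive_tool --deltas '[0.3, 0, 0, 0.0013, 0, 0, 0, 0.3, 0, 0, 0.0013, 0, 0, 0, 0.3, 0, 0, 0.0013, 0, 0, 0]'

```text
clock: 29.3
tcp_pos: [0.4571, 0.0191, 0.2126]
tool_rot: [0.501, 0.866, -0.001, -0.001]
force: [-0.4, 0.0, -1.2]
gripper_width: 0.0647
grasp_force: 56.0
```

To row units: 0.7 mm is 0.0009.

drive_tool --deltas '[0.3, 0, 0, 0.0009, 0, 0, 0, 0.3, 0, 0, 0.0009, 0, 0, 0, 0.3, 0, 0, 0.0009, 0, 0, 0]'

```text
clock: 29.55
tcp_pos: [0.457, 0.0191, 0.2124]
tool_rot: [0.501, 0.866, -0.001, -0.0]
force: [-6.4, -0.0, 13.8]
gripper_width: 0.0644
grasp_force: 57.6
```

drive_tool --deltas '[0.5, 0, 0, -0.0006, 0, 0, 0, 0.7, 0, 0, -0.0006, 0, 0, 0, 0.9, 0, 0, -0.0006, 0, 0, 0, 1, 0, 0, -0.0006, 0, 0, 0, 1, 0, 0, -0.0125, 0, 0, 0, 1, 0, 0, -0.0375, 0, 0, 0, 1, 0, 0, -0.0688, 0, 0, 0, 1, 0, 0, -0.1063, 0, 0, 0]'

```text
clock: 30.22
tcp_pos: [0.4566, 0.0191, 0.2976]
tool_rot: [0.501, 0.866, -0.002, -0.002]
force: [1.2, 0.4, -0.3]
gripper_width: 0.0853
grasp_force: 0.0
```

To row units: -110 mm is -0.1375, -95 mm is -0.1188.

drive_tool --deltas '[1, 0, 0, -0.0375, 0, 0, 0, 1, 0, 0, -0.0813, 0, 0, 0, 1, 0, 0, -0.1188, 0, 0, 0, 1, 0, 0, -0.1375, 0, 0, 0, 1, 0, 0, -0.1375, 0, 0, 0, 1, 0, 0, -0.1375, 0, 0, 0]'

```text
clock: 30.72
tcp_pos: [0.4575, 0.0193, 0.4077]
tool_rot: [0.501, 0.866, -0.001, 0.0]
force: [0.2, 0.5, -1.9]
gripper_width: 0.085
grasp_force: 0.0
```

```bash
python3 -c "
from h import *
go(.4571,.0191,.4,120)
t=bot.snapshot('side')[:,:,::-1]
cv2.imwrite('pics/l.png',crop(t,160,80,220,300,2))"
```

```text
[ 0.1 -0.5  7.7] [-0.05  0.04 -0.1 ] t 30.7 [0.4575 0.0193 0.4077] 0.085 0.0
```

View pics/l.png

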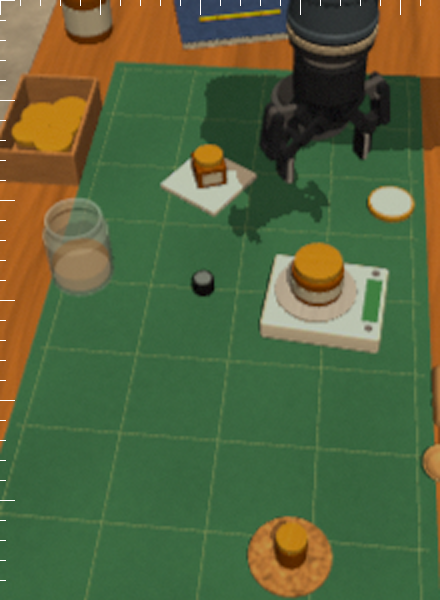

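All four jars stand on their stations; the last picture shows the round jar on the pan at about (318,270), the square jar on the tile at about (210,165) and the small jar on the coaster at about (291,540). The open jar and the loose lid have not moved. The gripper hides the warming plate here, but an earlier picture showed the hexagonal jar upright on it, roughly 5 mm off centre.

```bash
python3 -c "
from cell import bot
print(bot.close_job())"
```

```text
the job is handed in; nothing more can be done
None
```

The tower is down and the job is handed in at about 31 s: each jar stands upright on its own station, at most about 6 mm off centre by my camera estimates, and the open jar and loose lid were not touched; the hand-in returned no verdict.

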